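# Close the microscope carriage and reset its interlock

## Robot

A 6-joint arm with a two-finger parallel gripper is mounted at the origin on the work surface. World frame = base frame: x ahead of the robot, y to its left, z up, the work surface at z = 0. Lengths are in m, angles in rad, forces in N, time in s.
With the tool pointing down it reaches from about 0.375 to 0.9 m from the base axis. Payload 3.1 kg.
Tool frame: the origin (TCP) lies midway between the tips of the shut fingers; the grasp point (between the pads) lies 19 mm behind it; x points along the fingers, z is the direction in which the jaws open and shut, and the axes are right-handed (so a half turn about x gives the same grasp; the last joint's range is limited). The gripper opens to 85 mm and grips with 20 to 120 N. Pads are 22 mm wide; open, the fingers measure 114 mm over their backs; the gripper's body (76 mm by 85 mm) begins 54 mm behind the grasp point. The pads swing forward as they close: fully open they stand 13 mm farther back than shut.
Start: joints at [1.103, 0.527, 1.433, -0, 1.181, -0.178], TCP at [0.178, 0.599, 0.231] pointing down, gripper open.
Joint ranges: [-3.08, 3.08], [-0.75, 2.2], [0.22, 2.44], [-1.43, 4.57], [0, 2.65], [-2.85, 2.85]. Speed limits (rad/s): [2.79, 2.79, 3.14, 3.14, 3.14, 3.14].

## Interface

Orientations are given as a unit quaternion [x, y, z, w].
In Python, from station import status, snapshot, camera_params, ticket gives the robot as it stands.
- The arm moves only by the tool arm_command, never from a script. Its argument "series" is a list that holds one entry, the list of rows, each a list of 4 numbers: the shift along the tool's x, y, z in mm, then the turn about the tool's x in rad. A call has 1 to 10 rows; each row shifts and turns the commanded pose from where the row before left it, along the tool's axes as they then stand; what a row does not reach is not made up. A row lasts 1/10 s, in which the tool goes at most 50 mm and 8.59 degrees, less where a joint would pass 70% of its speed; a pose out of reach is approached as far as the arm can. A call is refused whole if a number of a shift passes 50 or a number of a turn 0.15, either way. A call with a gripper value outside its range is refused whole. "jaw" is the opening in per cent of the stroke, from 0 (shut) to 100 (fully open), set as the call begins (left out, the last holds). The fingers move at their own pace and stop on an object; "force" is the grip in N (left out, the last holds). Time passes only in rows, so rows that do not move let the fingers close. It gives the time, the measured TCP pose, the force and the opening at its end, in the units of the state.
- status.sense(): the state, without advancing time (a new reading comes with each control period).
- snapshot(name): name is "scene" or "side" or "wrist"; returns the picture (384x512x3 uint8, red, green, blue); there is no depth.
- camera_params(name): a dict with "fovy" (degrees; the focal length in pixels is half the picture's height over the tangent of half this angle, whatever the lens; pixels are square), "cx", "cy" (the principal point, pixels), "extrinsics" (4x4, takes a point from camera to world coordinates); the wrist camera has in their place "mount" (4x4, takes a point from camera to tool coordinates, whose origin is the TCP and whose axes are the tool frame's). Camera axes: x right, y down, z forward; pixel columns grow to the right and rows downward; lengths in m; the calibration is good to about 2 mm. A picture is of the moment at which its call begins: read the wrist's pose just before it. camera_params takes no time and is no camera call.
- ticket.sign_off(): hands the job in, once; it reports no verdict.
The state is a dict: "t": time; "q": joint angles; "qd": joint speeds; "tau": joint torques, N m; "tcp_pos": TCP position; "tool_rot": TCP orientation; "force": force on the tool from outside, world axes, zero at the start; "ft_torque": the same for the moment, N m; "finger_gap": opening from 0.0 (shut) to 1.0 (fully open).
Only numpy, scipy, OpenCV 4.12 (cv2) and the standard library are available. Lean on these libraries where they do the work, as an engineer would, in place of code of your own. Each camera call takes 0.05 s, during which the arm holds its last target. There are 200 camera calls.

## Task

Push the microscope's light carriage fully home against its stop, with the little dish still standing on it. Then, with both fingertips, press the two round reset keys fully down together, hold them both down for at least two seconds, and let them come up again. Only push and press: lift nothing, leave the square lamp keys unpressed and everything else on the bench where it is.

Things in the scene. Friction and masses are not known exactly. Their poses are not given: they have to be found in the camera images.
- microscope: grey stereo microscope, fixed to the table. Origin under its base at table level, 130 mm behind the front edge and midway across, so the carriage face lies on its y axis. Base about 220 mm (x) by 275 mm (y), 26 mm thick; its own y points from the open front, where the carriage comes out, towards the column at the back. The head hangs over the middle of the base, its lowest part 155 mm above the table and its front edge 110 mm behind the base's front edge
- carriage_face (a point): centre of the carriage's outer end face, the upright face to push. The carriage is a white-topped light plate, 114 mm wide, 170 mm long, 26 mm thick, 28 to 54 mm above the table, sliding in rails on the microscope base. This point is 41 mm above the table and moves with the carriage. The point's y axis points into the microscope, the way the carriage must go. Home, the face stands 6 mm proud of the base's front edge
- carriage (a joint): how far the carriage is pulled out, m: 0 home against its stop, 0.09 fully out; slides with about 2 N of friction and stays where it is left
- dish: small open glass dish, 48 mm across and 14 mm tall, standing loose on the carriage's top; origin at the centre of its underside (54 mm above the table)
- reset_pod: fixed black control box, 80 mm (its x) by 130 mm (its y), 30 mm tall, with the two ROUND keys of the interlock reset, 58 mm apart centre to centre along its y, each in a 34 mm square collar 34 mm above the table; the key tops are 46 mm above the table when up and 38 mm when fully down. Origin at the centre of its underside. It may stand at either of two places, the lamp box at the other
- lamp_pod: the lamp control: the same black box, but with two SQUARE keys, 58 mm apart along its y. Leave it alone. Origin at the centre of its underside
- round_l_top (a point): centre of the top of the round cap 26 mm across (grey key) on the +y end of reset_pod; 46 mm above the table when up; it moves with the key
- round_l (a joint): how far that key is pressed, m: 0 up, 0.008 fully down; spring return, about 1.2 N to start and 4 N to bottom it
- round_r_top (a point): centre of the top of the round cap 26 mm across (grey key) on the -y end of reset_pod; 46 mm above the table when up; it moves with the key
- round_r (a joint): how far that key is pressed, m: 0 up, 0.008 fully down; spring return, about 1.2 N to start and 4 N to bottom it
- square_l_top (a point): centre of the top of the square cap 28 x 28 mm (grey key) on the +y end of lamp_pod; 46 mm above the table when up; it moves with the key
- square_l (a joint): how far that key is pressed, m: 0 up, 0.008 fully down; spring return, about 1.2 N to start and 4 N to bottom it
- square_r_top (a point): centre of the top of the square cap 28 x 28 mm (grey key) on the -y end of lamp_pod; 46 mm above the table when up; it moves with the key
- square_r (a joint): how far that key is pressed, m: 0 up, 0.008 fully down; spring return, about 1.2 N to start and 4 N to bottom it
- vial: a small amber glass vial, 26 mm across, 45 mm tall (loose bystander; origin at the centre of its underside)
- jar: a clear glass jar with a cork-coloured lid, 52 mm across, 60 mm tall (loose bystander; origin at the centre of its underside)
- tweezers: steel tweezers, about 120 mm long and 6 mm high, lying flat (loose bystander; origin at the centre of its underside)
- brush: a 150 mm brush lying flat (loose bystander; origin at the centre of its underside)
- slide_box: a closed blue slide box 50 x 85 x 30 mm (loose bystander; origin at the centre of its underside)
- petri: an open glass dish 80 mm across, 16 mm tall (loose bystander; origin at the centre of its underside)
Not all that is in view belongs to the job. What is shaped like the reset_pod but purple or white is not meant. What is shaped like the dish but brown is not meant.

How it is judged:
By the outcome, as a careful person would: the job done as asked, in the order asked, and still so for the second after the job is handed in, with the robot touching nothing.
It also fails if it takes over 51 s, if anything falls off the work surface, if the arm or the gripper's body presses on something with over 40 N, if the wrist force passes 120 N, or if a joint passes its speed limit or range.

## Working session

There is one attempt and no reset: what is moved stays moved. The work goes in short steps, Python scripts to look and compute and a tool call to move; the robot and the scene stay as the last step left them, time stands still between calls to the robot, and variables do not carry over. Pictures are saved under pics/ and viewed, about 8 in all and at most 12, crops included, and the job is handed in when it is done.

Besides the shell and the picture viewer there is one more tool, called after ">>>" by a JSON object that holds its "api" and its "payload", one argument or row to a line. arm_command: Moves the arm, as the interface text tells. Its arguments: {"type":"object","properties":{"series":{"type":"array"},"jaw":{"type":"number"},"force":{"type":"number"}},"required":["series"]}

```bash
mkdir -p pics; cat > h.py <<'E'
import numpy as np,cv2
from station import status,snapshot,camera_params,ticket
def cam(n,s=None):
    p=camera_params(n); f=192/np.tan(np.radians(p['fovy'])/2)
    if n=='wrist':
        from scipy.spatial.transform import Rotation as R
        s=s or status.sense(); T=np.eye(4); T[:3,:3]=R.from_quat(s['tool_rot']).as_matrix(); T[:3,3]=s['tcp_pos']; E=T@np.array(p['mount'])
    else: E=np.array(p['extrinsics'])
    return f,p['cx'],p['cy'],E
def ray(c,u,v,z):
    f,cx,cy,E=c; d=E[:3,:3]@np.array([(u-cx)/f,(v-cy)/f,1]); o=E[:3,3]; return o+d*(z-o[2])/d[2]
def proj(c,P):
    f,cx,cy,E=c; q=E[:3,:3].T@(np.array(P)-E[:3,3]); return np.array([cx+f*q[0]/q[2],cy+f*q[1]/q[2]])
def save(n,im,k=1): cv2.imwrite('pics/'+n,cv2.resize(im[:,:,::-1],None,fx=k,fy=k,interpolation=cv2.INTER_CUBIC))
E
python3 - <<'E'
from h import *
s=status.sense();print(s)
for n in('scene','side','wrist'):
    im=snapshot(n);np.save('pics/%s0.npy'%n,im);save(n+'0.png',im,1.5);c=cam(n,s);print(n,c[:3],c[3].round(3).tolist())
E
```

```text
{'t': 0.0, 'q': array([ 1.10349843e+00,  5.28457455e-01,  1.43392236e+00,  2.41910382e-05,
        1.18138103e+00, -1.78529855e-01]), 'qd': array([ 0.00147282,  0.00037948, -0.00130114,  0.00100775, -0.0009417 ,
       -0.00168471]), 'tau': array([ 1.14545583e-04, -4.42349946e+01, -1.78022522e+01, -2.47319131e-04,
        8.59510998e-03, -2.46893652e-07]), 'tcp_pos': array([0.17763579, 0.59847398, 0.23033258]), 'tool_rot': array([-0.423188  ,  0.56742999,  0.42251811,  0.56605085]), 'force': array([0.0506212 , 0.30985454, 0.3825898 ]), 'ft_torque': array([-0.02469343, -0.01859013, -0.00681756]), 'finger_gap': 1.0006482792447793}
scene (np.float64(461.5395071426243), 251.1742490544324, 189.68035729087913) [[0.881, 0.272, -0.387, 1.008], [0.472, -0.469, 0.746, -1.026], [0.021, -0.84, -0.542, 0.789], [0.0, 0.0, 0.0, 1.0]]
side (np.float64(398.66411211464265), 260.05764313797243, 192.62028538019828) [[-0.948, -0.191, 0.253, 0.174], [-0.317, 0.533, -0.785, 0.917], [0.015, -0.824, -0.566, 0.769], [0.0, 0.0, 0.0, 1.0]]
wrist (np.float64(304.87398905916507), 259.36207637935263, 192.22705475820717) [[0.285, 0.922, 0.261, 0.111], [0.958, -0.274, -0.08, 0.618], [-0.002, 0.273, -0.962, 0.372], [0.0, 0.0, 0.0, 1.0]]
```

View pics/scene0.png

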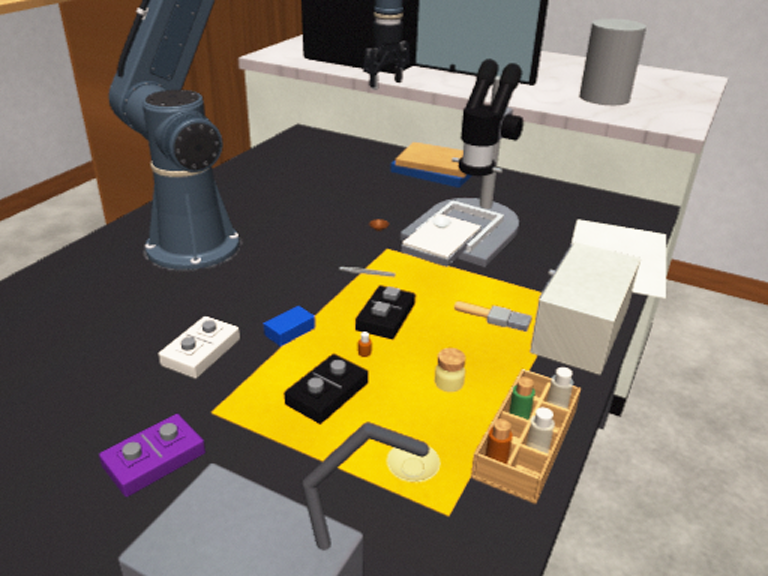

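View pics/side0.png

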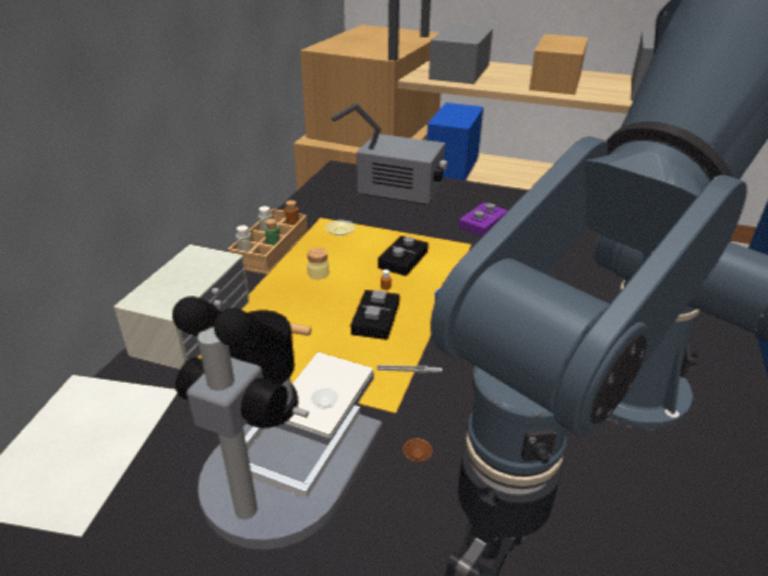

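Scene view (1.5x pixels): there are two black pods. One is at (386,310), with keys at (391,294) and (380,310) that look square. The other is at (327,386), with keys at (338,367) and (316,385) that look round. The white pod (200,345) and the purple pod (152,452) are decoys. The carriage is at (443,236) with the clear dish at (441,221). The brown dish at (378,224) is a decoy. I'll enlarge both areas to confirm.

```bash
python3 - <<'E'
from h import *
a=np.load('pics/scene0.npy');b=np.load('pics/side0.npy')
# scene pods x185-285,y180-285 ; scope x260-350,y125-180
r=lambda im,x,y,w,h,W,H:cv2.resize(im[y:y+h,x:x+w],(W,H),interpolation=cv2.INTER_CUBIC)
A=r(a,185,185,100,100,400,400);B=r(a,260,125,100,50,400,200);C=r(b,180,230,100,100,400,400);D=r(b,230,150,80,40,400,200)
D=r(b,225,150,100,50,400,200)
save('crop1.png',np.hstack([np.vstack([A,B]),np.vstack([C,D])]))
E
```

```text
(no output)
```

View pics/crop1.png

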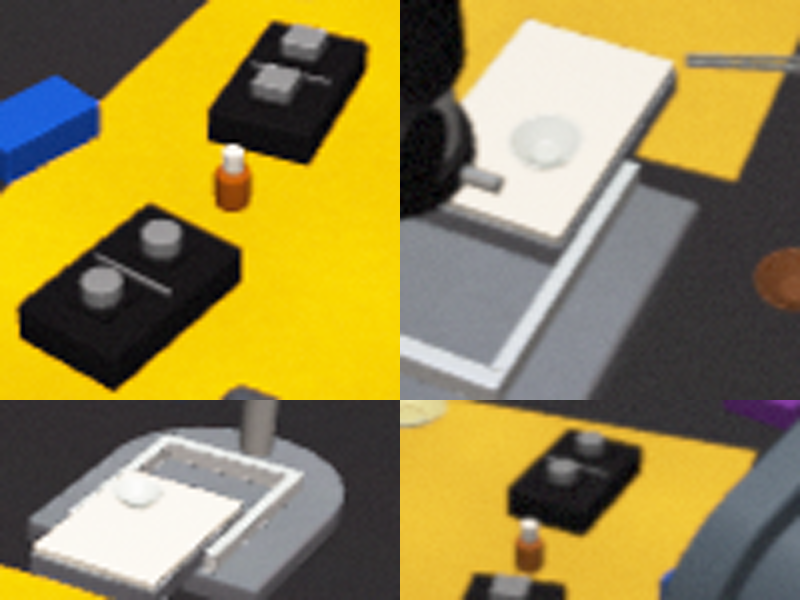

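The crop confirms it. The pod with the round caps is the one nearer the scene camera (caps at crop (161,232) and (101,280)), and the other has square caps. Next I'll measure.

```bash
python3 - <<'E'
from h import *
a=cam('scene');b=cam('side')
def S(x,y): return ray(a,(x+.5)/4-.5+185,(y+.5)/4-.5+185,Z)[:2].round(4)
def SB(x,y): return ray(a,(x+.5)/4-.5+260,(y-400+.5)/4-.5+125,Z)[:2].round(4)
def C(x,y): return ray(b,(x-400+.5)/4-.5+180,(y+.5)/4-.5+230,Z)[:2].round(4)
def D(x,y): return ray(b,(x-400+.5)/4-.5+225,(y-400+.5)/4-.5+150,Z)[:2].round(4)
Z=.046
print('round scene',S(161,231),S(101,280),'side',D(591,438),D(562,464))
print('square',S(304,38),S(277,78))
Z=.054
print('car scene L,bot,R',SB(35,548),SB(155,585),SB(243,508)); print('car side FL,FR,BR',C(530,20),C(676,66),C(558,241))
Z=.03;print('pod corners',S(20,310),S(150,205),S(241,247),S(112,357),'sqpod',S(209,112),S(270,22),S(367,45),S(307,135))
Z=.026;print('base front corners scene',SB(28,525),SB(235,598))
Z=.058;print('dish',SB(138,490),C(545,142))
Z=0;print('vial',S(233,207))
E
```

```text
round scene [ 0.5358 -0.2513] [ 0.5282 -0.3094] side [ 0.5236 -0.3071] [ 0.5343 -0.2536]
square [ 0.5127 -0.0092] [ 0.5197 -0.0647]
car scene L,bot,R [0.452  0.1636] [0.5603 0.1582] [0.5739 0.3152]
car side FL,FR,BR [0.5531 0.1621] [0.443  0.1727] [0.4567 0.3376]
pod corners [ 0.49   -0.3416] [ 0.5056 -0.2153] [ 0.5781 -0.2231] [ 0.5605 -0.349 ] sqpod [ 0.4874 -0.1052] [0.4696 0.0194] [0.5471 0.0278] [ 0.5598 -0.0951]
base front corners scene [0.4076 0.2421] [0.6077 0.217 ]
dish [0.4862 0.2928] [0.4946 0.2696]
vial [ 0.536  -0.1571]
```

```bash
cat >> h.py <<'E'
from scipy.spatial.transform import Rotation as R
def go(P,jaw=None):
    s=status.sense(); M=R.from_quat(s['tool_rot']).as_matrix(); d=(np.array(P)-s['tcp_pos'])*1000
    print('t%.2f'%s['t'],'tcp',s['tcp_pos'].round(4),'F',s['force'].round(1),'gap %.3f'%s['finger_gap'],'shift tool mm',(M.T@d).round(1))
    print('toolx',M[:,0].round(4),'y',M[:,1].round(3),'z',M[:,2].round(3),'q6 %.2f'%s['q'][5])
    if jaw is not None:
        j=M.T@np.array([*jaw,0]); print('turn about x: %.3f'%np.arctan2(-j[1],j[2]), '(mod pi)')
E
python3 - <<'E'
from h import *
go([.2,.37,.23],[.1,.995]); go([.42,.12,.23])
E
```

```text
t0.15 tcp [0.1777 0.5986 0.2306] F [ 0.  -0.3  0.4] gap 1.002 shift tool mm [   0.9  -86.5 -212.8]
toolx [-7.0e-04 -1.5e-03 -1.0e+00] y [-0.959  0.285  0.   ] z [ 0.285  0.959 -0.002] q6 -0.18
turn about x: -0.189 (mod pi)
t0.15 tcp [0.1777 0.5986 0.2306] F [ 0.  -0.3  0.4] gap 1.002 shift tool mm [   1.1 -368.5 -389.8]
toolx [-7.0e-04 -1.5e-03 -1.0e+00] y [-0.959  0.285  0.   ] z [ 0.285  0.959 -0.002] q6 -0.18
```

>>> {"api": "arm_command", "payload": {
  "series": [
    [[0, 0, 0, -0.095], [0, 0, 0, -0.095], [0, -6, -30, 0], [0, -6, -30, 0], [0, -6, -30, 0], [0, -6, -30, 0], [0, -6, -30, 0], [0, -6, -30, 0], [0, -6, -30, 0], [0, -3, -15, 0]]
  ],
  "jaw": 0
}}

```text
t: 1.15
tcp_pos: [0.1998, 0.3684, 0.231]
tool_rot: [-0.475, 0.525, 0.474, 0.524]
force: [-0.5, -0.2, -0.0]
finger_gap: -0.002
```

```bash
python3 - <<'E'
from h import *
go([.42,.12,.23],[.09,.995]); go([.495,.11,.2])
E
```

```text
t1.15 tcp [0.1998 0.3684 0.231 ] F [-0.5 -0.2 -0. ] gap -0.002 shift tool mm [   1.2 -243.9 -225.2]
toolx [-0.0014 -0.0017 -1.    ] y [-0.995  0.1    0.001] z [ 0.1    0.995 -0.002] q6 -0.66
turn about x: -0.010 (mod pi)
t1.15 tcp [0.1998 0.3684 0.231 ] F [-0.5 -0.2 -0. ] gap -0.002 shift tool mm [  31.1 -319.5 -227.7]
toolx [-0.0014 -0.0017 -1.    ] y [-0.995  0.1    0.001] z [ 0.1    0.995 -0.002] q6 -0.66
```

>>> {"api": "arm_command", "payload": {
  "series": [
    [[0, -25, -25, 0], [0, -27, -25, 0], [0, -27, -25, 0], [0, -27, -25, 0], [0, -27, -25, 0], [0, -27, -25, 0], [0, -27, -25, 0], [0, -27, -25, 0], [0, -27, -25, 0], [0, -30, -5, 0]]
  ]
}}

```text
t: 2.15
tcp_pos: [0.4485, 0.1131, 0.2312]
tool_rot: [-0.474, 0.525, 0.474, 0.525]
force: [-0.4, 0.5, -0.3]
finger_gap: -0.0
```

```bash
python3 - <<'E'
from h import *
go([.499,.115,.2],[.09,.995])
go([.499,.115,.036],[.09,.995])
im=snapshot('wrist');np.save('pics/w1.npy',im);save('w1.png',im,1.5)
E
```

```text
t2.15 tcp [0.4485 0.1131 0.2312] F [-0.4  0.5 -0.3] gap -0.000 shift tool mm [ 31.2 -50.1   7.1]
toolx [-5.e-04 -3.e-04 -1.e+00] y [-0.995  0.101  0.   ] z [ 0.101  0.995 -0.   ] q6 -1.46
turn about x: -0.011 (mod pi)
t2.15 tcp [0.4485 0.1131 0.2312] F [-0.4  0.5 -0.3] gap -0.000 shift tool mm [195.2 -50.2   7.1]
toolx [-5.e-04 -3.e-04 -1.e+00] y [-0.995  0.101  0.   ] z [ 0.101  0.995 -0.   ] q6 -1.46
turn about x: -0.011 (mod pi)
```

View pics/w1.png

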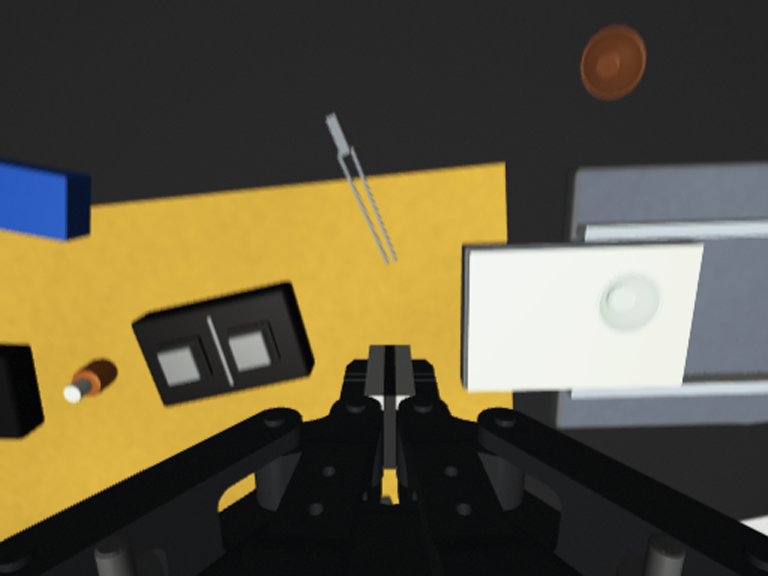

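The wrist picture (1.5x) shows the carriage front edge from (467,246) to (467,390), with the dish standing at (629,301). The base front corners are at (571,180) and (557,425), and the tweezers' tips are at (392,262). The square pod is on the left and well clear.

```bash
python3 - <<'E'
from h import *
c=cam('wrist')
W=lambda x,y,z:ray(c,x/1.5,y/1.5,z)[:2].round(4)
print('front',W(469,247,.054),W(467,389,.054),'rear',W(703,245,.054),W(684,384,.054))
print('base front',W(572,190,.026),W(557,422,.026),'tweez',W(392,262,.003),'sqpod corner',W(291,284,.03),W(310,360,.03),'dish',W(628,300,.058))
E
```

```text
front [0.4535 0.1695] [0.5653 0.162 ] rear [0.4691 0.3341] [0.5783 0.3293]
base front [0.4244 0.2524] [0.6209 0.2413] tweez [0.4706 0.1134] sqpod corner [0.4737 0.0338] [0.5392 0.0388] dish [0.5034 0.2811]
```

>>> {"api": "arm_command", "payload": {
  "series": [
    [[0, -27, 4, -0.01], [0, -28, 4, 0], [30, 0, 0, 0], [30, 0, 0, 0], [30, 0, 0, 0], [30, 0, 0, 0], [30, 0, 0, 0], [25, 0, 0, 0], [20, 0, 0, 0], [0, 0, 0, 0]]
  ]
}}

```text
t: 3.2
tcp_pos: [0.5016, 0.1182, 0.0338]
tool_rot: [-0.476, 0.523, 0.479, 0.52]
force: [-0.6, -0.7, -0.3]
finger_gap: 0.003
```

>>> {"api": "arm_command", "payload": {
  "series": [
    [[0, 0, 5, 0], [0, 0, 5, 0], [0, 0, 5, 0], [0, 0, 5, 0], [0, 0, 5, 0], [0, 0, 5, 0], [0, 0, 5, 0], [0, 0, 5, 0], [0, 0, 5, 0], [0, 0, 5, 0]]
  ]
}}

```text
t: 4.2
tcp_pos: [0.5073, 0.1679, 0.0364]
tool_rot: [-0.477, 0.522, 0.477, 0.521]
force: [-1.3, -1.9, 1.3]
finger_gap: -0.001
```

>>> {"api": "arm_command", "payload": {
  "series": [
    [[0, 0, 5, 0], [0, 0, 5, 0], [0, 0, 5, 0], [0, 0, 5, 0], [0, 0, 5, 0], [0, 0, 5, 0], [0, 0, 5, 0], [0, 0, 4, 0], [0, 0, 3, 0], [0, 0, 3, 0]]
  ]
}}

```text
t: 5.2
tcp_pos: [0.5112, 0.2128, 0.0362]
tool_rot: [-0.477, 0.522, 0.477, 0.522]
force: [-2.1, -1.6, 0.8]
finger_gap: 0.003
```

>>> {"api": "arm_command", "payload": {
  "series": [
    [[0, 0, 2, 0], [0, 0, 2, 0], [0, 0, 2, 0], [0, 0, 2, 0], [0, 0, 2, 0]]
  ]
}}

```text
t: 5.7
tcp_pos: [0.5124, 0.2227, 0.0362]
tool_rot: [-0.477, 0.522, 0.477, 0.522]
force: [-2.2, -2.0, -1.0]
finger_gap: -0.005
```

>>> {"api": "arm_command", "payload": {
  "series": [
    [[0, 0, 2, 0], [0, 0, 2, 0], [0, 0, 1, 0], [0, 0, 1, 0]]
  ]
}}

```text
t: 6.1
tcp_pos: [0.513, 0.2287, 0.0363]
tool_rot: [-0.477, 0.522, 0.477, 0.522]
force: [-2.2, -1.4, 0.4]
finger_gap: -0.003
```

>>> {"api": "arm_command", "payload": {
  "series": [
    [[0, 0, 1, 0], [0, 0, 1, 0]]
  ]
}}

```text
t: 6.3
tcp_pos: [0.513, 0.23, 0.0363]
tool_rot: [-0.478, 0.522, 0.477, 0.521]
force: [-0.3, -6.5, -0.0]
finger_gap: -0.001
```

>>> {"api": "arm_command", "payload": {
  "series": [
    [[0, 0, 1, 0], [0, 0, 1, 0], [0, 0, 0, 0]]
  ]
}}

```text
t: 6.6
tcp_pos: [0.513, 0.2302, 0.0363]
tool_rot: [-0.478, 0.523, 0.477, 0.52]
force: [-1.5, -10.8, 0.7]
finger_gap: 0.001
```

```bash
python3 - <<'E'
from h import *
go([.49,.2,.036])
a=snapshot('scene')[110:185,245:365]; b=snapshot('side')[220:340,140:280]
save('home.png',np.vstack([cv2.resize(a,(480,300),interpolation=2),cv2.resize(b,(480,300)) if 0 else cv2.resize(b[:90,:],(480,300),interpolation=2)]))
E
```

```text
t6.60 tcp [0.513  0.2302 0.0363] F [ -1.5 -10.8   0.7] gap 0.001 shift tool mm [  0.4  20.3 -32.1]
toolx [-0.0014 -0.0038 -1.    ] y [-0.996  0.087  0.001] z [ 0.087  0.996 -0.004] q6 -1.25
```

View pics/home.png

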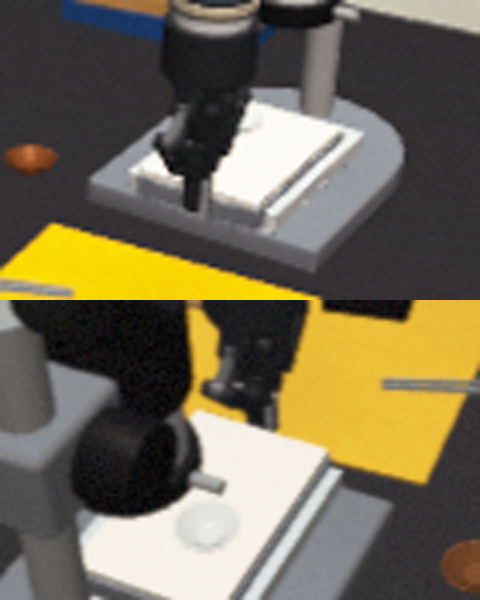

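The carriage is seated: the advance stopped at y=0.2302 as the force rose to about 11 N. The dish still stands on it at crop (207,522). Next I'll back off, rise, and go over the round pod.

>>> {"api": "arm_command", "payload": {
  "series": [
    [[0, 0, -5, 0], [0, 0, -15, 0], [0, 0, -25, 0], [0, 0, -25, 0], [-30, 0, 0, 0], [-30, 0, 0, 0], [-30, 0, 0, 0], [-30, 0, 0, 0], [-30, 0, 0, 0], [-20, 0, 0, 0]]
  ]
}}

```text
t: 7.7
tcp_pos: [0.5084, 0.1626, 0.2088]
tool_rot: [-0.478, 0.52, 0.476, 0.523]
force: [-0.8, -0.4, 0.1]
finger_gap: 0.002
```

>>> {"api": "arm_command", "payload": {
  "series": [
    [[0, 0, -40, 0], [0, 0, -45, 0], [0, 0, -45, 0], [0, 0, -45, 0], [0, 0, -45, 0], [0, 0, -45, 0], [0, -10, -45, 0], [0, -20, -45, 0], [0, -25, -35, 0], [0, 0, -10, 0]]
  ],
  "jaw": 51
}}

```text
t: 8.7
tcp_pos: [0.5295, -0.2465, 0.2069]
tool_rot: [-0.479, 0.522, 0.474, 0.523]
force: [-0.3, 0.1, 1.2]
finger_gap: 0.507
```

```bash
python3 - <<'E'
from h import *
go([.532,-.281,.1],[.131,.991])
im=snapshot('wrist');np.save('pics/w2.npy',im);save('w2.png',im,1.5)
E
```

```text
t8.70 tcp [ 0.5295 -0.2465  0.2069] F [-0.3  0.1  1.2] gap 0.507 shift tool mm [107.1  -4.9 -33.7]
toolx [ 0.0067 -0.0047 -1.    ] y [-0.996  0.092 -0.007] z [ 0.092  0.996 -0.004] q6 -2.11
turn about x: 0.039 (mod pi)
```

View pics/w2.png

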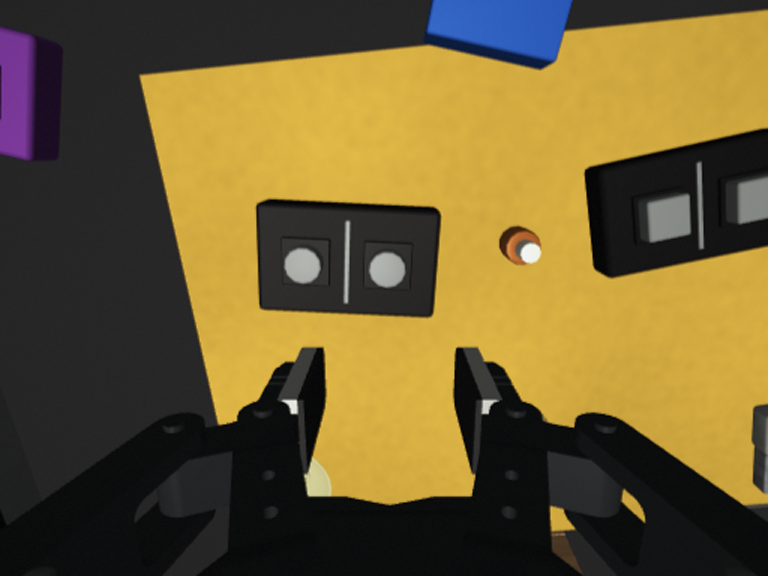

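The round caps are at (302,266) and (387,270) in 1.5x pixels. The vial is at (522,247), clear of both fingers. I'll refine the caps by centroid and check the finger geometry by projection.

```bash
python3 - <<'E'
from h import *
im=np.load('pics/w2.npy'); c=cam('wrist'); g=im.astype(int)
m=((g.min(2)>95)&(g.max(2)-g.min(2)<30)).astype(np.uint8)
K=[]
for u,v in((201.3,177.3),(258,180)):
    w=m.copy();w[:]=0;w[int(v)-13:int(v)+13,int(u)-16:int(u)+16]=m[int(v)-13:int(v)+13,int(u)-16:int(u)+16]
    n,l,st,ce=cv2.connectedComponentsWithStats(w);k=1+np.argmax(st[1:,4]);p=ray(c,*ce[k],.046);K.append(p);print(ce[k],st[k],p.round(4))
K=np.array(K);d=K[1]-K[0];print('mid',K.mean(0).round(4),'dist',np.linalg.norm(d),'ang',d[:2]/np.linalg.norm(d))
go([*K.mean(0)[:2],.1],d[:2]/np.linalg.norm(d))
p=camera_params('wrist');f,cx,cy,_=c;E=np.array(p['mount'])
for X in[(-.005,y,z) for z in(-.036,-.0217,.0217,.036) for y in(-.011,.011)]: print(X,(1.5*proj((f,cx,cy,E),X)).round(0))
E
```

```text
[201.16027088 176.73589165] [190 165  24  24 443] [ 0.5223 -0.3048  0.046 ]
[257.7011236  179.44044944] [246 168  24  24 445] [ 0.5304 -0.2479  0.046 ]
mid [ 0.5263 -0.2763  0.046 ] dist 0.05744007028269168 ang [0.14097065 0.99001378]
t8.75 tcp [ 0.5276 -0.2454  0.2065] F [-0.3 -0.7  0.3] gap 0.508 shift tool mm [106.6  -1.2 -30.6]
toolx [ 0.0034 -0.0031 -1.    ] y [-0.996  0.092 -0.004] z [ 0.092  0.996 -0.003] q6 -2.11
turn about x: 0.049 (mod pi)
(-0.005, -0.011, -0.036) [282. 409.]
(-0.005, 0.011, -0.036) [277. 348.]
(-0.005, -0.011, -0.0217) [325. 409.]
(-0.005, 0.011, -0.0217) [322. 348.]
(-0.005, -0.011, 0.0217) [454. 409.]
(-0.005, 0.011, 0.0217) [457. 348.]
(-0.005, -0.011, 0.036) [497. 409.]
(-0.005, 0.011, 0.036) [501. 348.]
```

>>> {"api": "arm_command", "payload": {
  "series": [
    [[0, 0, 0, 0.049], [0, 0, 0, 0], [0, 0, 0, 0], [0, 0, 0, 0]]
  ],
  "jaw": 58
}}

```text
t: 9.15
tcp_pos: [0.5261, -0.2396, 0.2064]
tool_rot: [-0.465, 0.533, 0.465, 0.533]
force: [-0.1, 0.8, 0.7]
finger_gap: 0.583
```

```bash
python3 - <<'E'
from h import *
c=cam('wrist'); im=snapshot('wrist'); g=im.astype(int)
m=((g.min(2)>95)&(g.max(2)-g.min(2)<30)).astype(np.uint8)
m[:140]=0;m[215:]=0;m[:,:170]=0;m[:,300:]=0
n,l,st,ce=cv2.connectedComponentsWithStats(m);K=[]
for k in range(1,n):
    if st[k,4]>300: K.append(ray(c,*ce[k],.046));print(st[k],K[-1].round(4))
K=np.array(K);K=K[np.argsort(K[:,1])];d=K[-1]-K[0];d/=1;print('mid',K.mean(0).round(4),np.linalg.norm(d))
go([*K.mean(0)[:2],.1],d[:2]/np.linalg.norm(d))
E
```

```text
[183 174  24  23 430] [ 0.5252 -0.306   0.046 ]
[240 174  24  23 438] [ 0.5333 -0.249   0.046 ]
mid [ 0.5292 -0.2775  0.046 ] 0.057576418216525656
t9.20 tcp [ 0.5263 -0.2398  0.2065] F [-0.2  0.4 -0.1] gap 0.578 shift tool mm [106.5  -8.1 -37. ]
toolx [ 2.e-04  0.e+00 -1.e+00] y [-0.991  0.136 -0.   ] z [0.136 0.991 0.   ] q6 -2.06
turn about x: 0.004 (mod pi)
```

>>> {"api": "arm_command", "payload": {
  "series": [
    [[0, -4, -18, 0], [0, -4, -20, 0], [25, 0, 0, 0], [30, 0, 0, 0], [30, 0, 0, 0], [25, 0, 0, 0], [20, 0, 0, 0], [15, 0, 0, 0], [3, 0, 0, 0], [0, 0, 0, 0]]
  ]
}}

```text
t: 10.2
tcp_pos: [0.5291, -0.2801, 0.058]
tool_rot: [-0.464, 0.533, 0.464, 0.533]
force: [-0.2, 0.5, 1.4]
finger_gap: 0.583
```

```bash
python3 - <<'E'
from h import *
go([.5295,-.278,.046])
a=snapshot('scene')[205:295,170:290]; b=snapshot('wrist')
save('press.png',np.hstack([cv2.resize(a,(400,300),interpolation=2),cv2.resize(b,(400,300))]))
E
```

```text
t10.20 tcp [ 0.5291 -0.2801  0.058 ] F [-0.2  0.5  1.4] gap 0.583 shift tool mm [12.  -0.1  2.2]
toolx [-1.e-04 -1.e-04 -1.e+00] y [-0.99   0.138  0.   ] z [ 0.138  0.99  -0.   ] q6 -2.11
```

View pics/press.png

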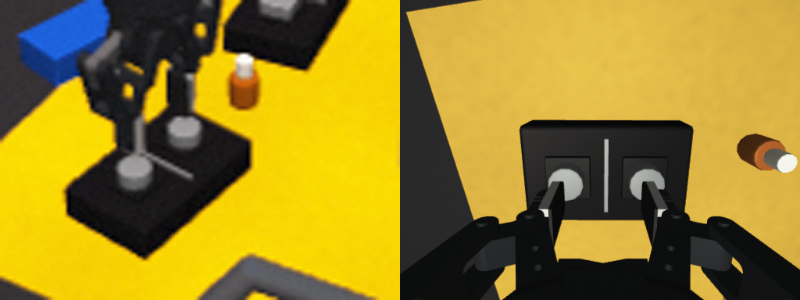

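Both fingertips hang over the round caps (scene crop (134,168) and (184,130)). I'll nudge +2 mm along the jaw axis and press slowly.

>>> {"api": "arm_command", "payload": {
  "series": [
    [[0, 0, 2, 0], [2, 0, 0, 0], [2, 0, 0, 0], [2, 0, 0, 0], [2, 0, 0, 0], [2, 0, 0, 0], [2, 0, 0, 0], [0, 0, 0, 0]]
  ]
}}

```text
t: 11.1
tcp_pos: [0.5291, -0.2771, 0.0459]
tool_rot: [-0.464, 0.533, 0.465, 0.533]
force: [0.4, 0.1, 0.1]
finger_gap: 0.577
```

>>> {"api": "arm_command", "payload": {
  "series": [
    [[2, 0, 0, 0], [2, 0, 0, 0], [0, 0, 0, 0]]
  ]
}}

```text
t: 11.4
tcp_pos: [0.5294, -0.2773, 0.0424]
tool_rot: [-0.464, 0.533, 0.464, 0.533]
force: [0.4, -0.2, 2.3]
finger_gap: 0.579
```

>>> {"api": "arm_command", "payload": {
  "series": [
    [[2, 0, 0, 0], [2, 0, 0, 0], [0, 0, 0, 0]]
  ]
}}

```text
t: 11.7
tcp_pos: [0.5294, -0.2774, 0.0385]
tool_rot: [-0.465, 0.533, 0.464, 0.533]
force: [-0.6, 0.8, 5.1]
finger_gap: 0.582
```

>>> {"api": "arm_command", "payload": {
  "series": [
    [[2, 0, 0, 0], [1, 0, 0, 0], [0, 0, 0, 0]]
  ]
}}

```text
t: 12.0
tcp_pos: [0.5295, -0.2774, 0.0358]
tool_rot: [-0.465, 0.533, 0.464, 0.533]
force: [-0.5, 1.9, 7.5]
finger_gap: 0.578
```

>>> {"api": "arm_command", "payload": {
  "series": [
    [[1, 0, 0, 0], [1, 0, 0, 0], [0, 0, 0, 0]]
  ]
}}

```text
t: 12.3
tcp_pos: [0.5295, -0.2774, 0.0351]
tool_rot: [-0.465, 0.533, 0.464, 0.533]
force: [-2.9, 2.4, 14.0]
finger_gap: 0.578
```

>>> {"api": "arm_command", "payload": {
  "series": [
    [[1, 0, 0, 0], [1, 0, 0, 0], [0, 0, 0, 0], [0, 0, 0, 0], [0, 0, 0, 0]]
  ]
}}

```text
t: 12.8
tcp_pos: [0.5295, -0.2774, 0.0349]
tool_rot: [-0.465, 0.533, 0.464, 0.533]
force: [-5.1, 3.0, 24.6]
finger_gap: 0.579
```

```bash
python3 - <<'E'
from h import *
go([.5295,-.278,.035]);print(status.sense()['ft_torque'].round(2))
a=snapshot('scene')[215:275,185:265]; b=snapshot('wrist')[140:260,150:350];s=snapshot('side')[150:195,245:305]
save('down.png',np.hstack([cv2.resize(a,(400,300),interpolation=2),cv2.resize(s,(400,300),interpolation=2)]))
E
```

```text
t12.80 tcp [ 0.5295 -0.2774  0.0349] F [-5.1  3.  24.6] gap 0.579 shift tool mm [-0.1 -0.1 -0.6]
toolx [ 9.e-04 -1.e-03 -1.e+00] y [-0.991  0.137 -0.001] z [ 0.137  0.991 -0.001] q6 -2.10
[0.56 0.84 0.  ]
```

View pics/down.png

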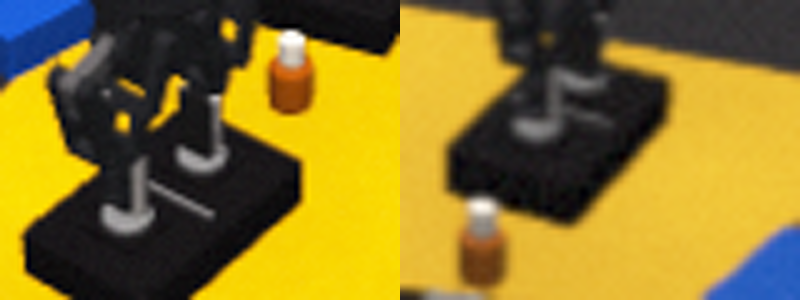

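Both caps are down to the same low height under the fingertips, with a stiff stop at 24.6 N and z=0.0349. Holding for 3 s.

>>> {"api": "arm_command", "payload": {
  "series": [
    [[0, 0, 0, 0], [0, 0, 0, 0], [0, 0, 0, 0], [0, 0, 0, 0], [0, 0, 0, 0], [0, 0, 0, 0], [0, 0, 0, 0], [0, 0, 0, 0], [0, 0, 0, 0], [0, 0, 0, 0]]
  ]
}}

```text
t: 13.95
tcp_pos: [0.5295, -0.2774, 0.0349]
tool_rot: [-0.465, 0.533, 0.464, 0.533]
force: [-4.7, 2.2, 25.3]
finger_gap: 0.584
```

>>> {"api": "arm_command", "payload": {
  "series": [
    [[0, 0, 0, 0], [0, 0, 0, 0], [0, 0, 0, 0], [0, 0, 0, 0], [0, 0, 0, 0], [0, 0, 0, 0], [0, 0, 0, 0], [0, 0, 0, 0], [0, 0, 0, 0], [0, 0, 0, 0]]
  ]
}}

```text
t: 14.95
tcp_pos: [0.5295, -0.2774, 0.0349]
tool_rot: [-0.465, 0.533, 0.464, 0.533]
force: [-4.1, 3.0, 24.2]
finger_gap: 0.584
```

>>> {"api": "arm_command", "payload": {
  "series": [
    [[0, 0, 0, 0], [0, 0, 0, 0], [0, 0, 0, 0], [0, 0, 0, 0], [0, 0, 0, 0], [0, 0, 0, 0], [0, 0, 0, 0], [0, 0, 0, 0], [0, 0, 0, 0], [0, 0, 0, 0]]
  ]
}}

```text
t: 15.95
tcp_pos: [0.5295, -0.2774, 0.0349]
tool_rot: [-0.465, 0.533, 0.464, 0.533]
force: [-4.9, 3.2, 25.2]
finger_gap: 0.583
```

>>> {"api": "arm_command", "payload": {
  "series": [
    [[-5, 0, 0, 0], [-5, 0, 0, 0], [-10, 0, 0, 0], [-20, 0, 0, 0], [-30, 0, 0, 0], [-30, 0, 0, 0], [-30, 0, 0, 0], [-20, 0, 0, 0], [0, 0, 0, 0], [0, 0, 0, 0]]
  ]
}}

```text
t: 16.95
tcp_pos: [0.5291, -0.2771, 0.181]
tool_rot: [-0.464, 0.533, 0.464, 0.533]
force: [0.4, 0.5, -0.2]
finger_gap: 0.582
```

```bash
python3 - <<'E'
from h import *
go([.5295,-.278,.2])
save('end.png',np.hstack([cv2.resize(snapshot('scene')[100:300,150:370],(400,364),interpolation=2),cv2.resize(snapshot('side')[140:340,130:350],(400,364),interpolation=2)]))
E
```

```text
t16.95 tcp [ 0.5291 -0.2771  0.181 ] F [ 0.4  0.5 -0.2] gap 0.582 shift tool mm [-19.   -0.5  -0.9]
toolx [-2.e-04  2.e-04 -1.e+00] y [-0.991  0.137  0.   ] z [0.137 0.991 0.   ] q6 -2.10
```

View pics/end.png

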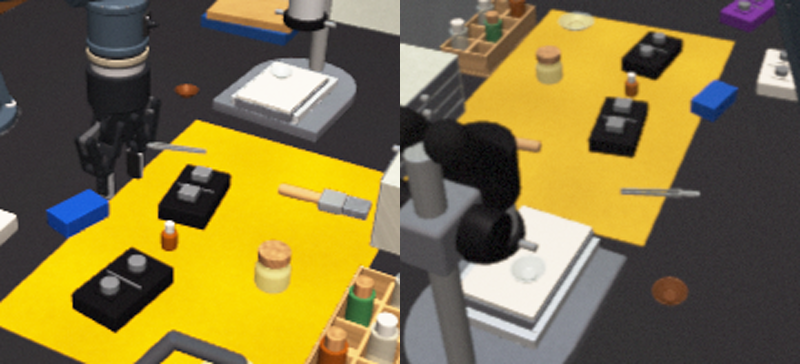

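The round keys are up again at crop (109,284) and (137,262). The carriage is home with the dish at (528,268), and everything else is where it was. Handing in.

```bash
python3 -c "
from station import ticket
print(ticket.sign_off())"
```

```text
the job is handed in; nothing more can be done
None
```

The job is handed in: the carriage is home with the dish still standing on it, and both round reset keys were pressed, held and released. The robot's clock read about 17 s of the 51 s allowed.

- **Carriage:** I pushed it with the shut fingers until it stopped moving. The tool stood at y = 0.230 m while the force rose from about 2 N to 11 N. The pictures afterwards show it seated, with the dish standing.
- **Reset keys:** Both fingertips pressed the round keys together. They met a firm stop at about 25 N after roughly 8 mm of travel, and I held them there for more than 3 s. The last pictures show both keys up again.
- **Rest of the bench:** The last pictures show the square lamp keys up and the loose items where they were. The gripper was clear of everything, with force near zero.

**Disagreements:** The views disagreed by up to about 7 mm on the carriage face's sideways position and about 3 mm on the centre of the reset pod. I used values between them, and the stops confirmed the result. No check failed, but the key travel was judged only from force, tool height and pictures.

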